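# Clamp a pocket dictionary in a trigger book press

### The arm

A 6-joint arm with a two-finger parallel gripper is mounted at the origin on the work surface. World frame = base frame: x ahead of the robot, y to its left, z up, the work surface at z = 0. Lengths are in m, angles in rad, forces in N, time in s.
With the tool pointing down it reaches from about 0.275 to 0.975 m from the base axis. Payload 8.4 kg.
Tool frame: the origin (TCP) lies at the very end of the fingers, on their centre line; the grasp point (between the pads) lies 19 mm behind it; z points along the fingers, y is the line along which they close (so a half turn about z gives the same grasp; the last joint's range is limited). The gripper opens to 92 mm and grips with 3 to 60 N. Pads are 20 mm wide; open, the fingers measure 128 mm over their backs; the gripper's body (75 mm by 189 mm) begins 69 mm behind the grasp point.
Start: joints at [1.246, 0.353, 1.633, -0, 1.155, -0.002], TCP at [0.198, 0.593, 0.215] pointing down, gripper open.
Joint ranges: [-2.63, 2.63], [-0.92, 2.1], [0.06, 2.66], [-1.3, 4.44], [0, 2.69], [-3.02, 3.02]. Speed limits (rad/s): [2.22, 2.22, 2.79, 3.14, 3.14, 3.14].

### API

Orientations are given as a unit quaternion [w, x, y, z].
In Python, from plant import get_obs, grab_frame, camera_params, sign_off gives the robot as it stands.
- The arm moves only by the tool servo_tool, never from a script. Its argument "commands" is a list of rows, each a list of 3 entries, a list of its own where there are three numbers: the shift along the tool's x, y, z in mm, then the turn, a rotation vector about the tool's x, y, z in degrees, then the closure, from 0 (fully open) to 1 (shut). In form: [[[x, y, z], [rx, ry, rz], jaw], ...]. A call has 1 to 20 rows; each row is the pose to reach, as a shift and turn from the pose commanded when the call began, along the tool's axes at that moment; what a row does not reach only later rows make up. A row lasts 1/12 s, in which the tool goes at most 41.7 mm and 7.16 degrees, less where a joint would pass 70% of its speed; a pose out of reach is approached as far as the arm can. A call with a gripper value outside its range is refused whole. The fingers move at their own pace and stop on an object; "squeeze" is the grip in N (left out, the last holds). Time passes only in rows, so rows that repeat a pose let the fingers close. It gives the time, the measured TCP pose, the force, the opening and the grip force at its end, in the units of the state.
- get_obs(): the state, without advancing time (a new reading comes with each control period).
- grab_frame(name): name is "side" or "top"; returns the picture (384x512x3 uint8, blue, green, red); there is no depth.
- camera_params(name): a dict with "fx", "fy", "cx", "cy" (pixels), "R" (3x3) and "t" (3): a world point X has camera coordinates R X + t. Camera axes: x right, y down, z forward; pixel columns grow to the right and rows downward; lengths in m; the calibration is good to about 2 mm. A picture is of the moment at which its call begins. camera_params takes no time and is no camera call.
- sign_off(): hands the job in; it is judged then, once.
The state is a dict: "time": time; "qpos": joint angles; "joint_velocities": joint speeds; "joint_efforts": joint torques, N m; "eef_pos": TCP position; "ee_rot": TCP orientation; "force": force on the tool from outside, world axes, zero at the start; "torque": the same for the moment, N m; "gripper_width": opening from 0.0 (shut) to 1.0 (fully open); "grip_force": force on a finger pad.
Only numpy, scipy, OpenCV 4.12 (cv2) and the standard library are available. Lean on these libraries where they do the work, as an engineer would, in place of code of your own. Each camera call takes 0.05 s, during which the arm holds its last target. There are 200 camera calls.

### The job

Push the blue plunger fully in so that the pocket dictionary slides home against the side fence of the book press. Then work the orange trigger towards the black grip, stroke after stroke, until the jaw's sprung pad has pressed the book against the red anvil and is itself pushed in about half way, never bottoming out on the book; do not push the jaw by hand and leave the other things on the desk alone. Finish while holding the trigger squeezed, so that the pad stays about half pressed: the press lets go if the trigger is let go.

Things in the scene. Friction and masses are not known exactly. Their poses are not given: they have to be found in the camera images.
- press: The whole book press, screwed to the desk: an 18 mm plywood board with red clamp parts. Origin: on the desk surface. Its x points away from the robot (at yaw 0), y left, z up; 'press x' and 'press y' below are in this frame. The jaw closes towards -y along the line x = 0. Anvil, book, jaw and housing are all under 100 mm high; only trigger and grip stand higher (180 mm).
- anvil_face (a point): Centre of the pressing face (looking to press +y) of the fixed red anvil, 120 wide and 80 high above the board, at press x = 0, y = -150 mm, 58 mm above the desk.
- anvil: The same anvil as a part; origin under its middle, on the board.
- fence_face (a point): Centre of the face (looking to press -x) of the fixed aluminium side fence, at press x = +56 mm, y = -119 mm, 43 mm above the desk. The fence is 62 mm long (press y) and 50 mm high above the board.
- grip_top (a point): Top middle of the trigger side (looking to press -y) of the fixed black grip, at press x = 0, y = 105 mm, 180 mm above the desk. The grip is an upright post 40 (press x) by 16 mm (press y) behind the trigger.
- plunger (a joint): Stroke of the sprung plunger, in m: 0 = out, at rest; 0.040 = fully in (a hard stop). It moves along press +x. It needs about 3 N to start and 7 N when fully in, plus 1 to 3 N for the book; it springs back when let go.
- plunger_plate (a point): Centre of the near face (facing press -x, the side to push) of the plunger's upright blue push plate, 75 mm above the desk. The plate is 10 thick, 44 wide (press y), from 36 to 96 mm above the desk; when out its near face is at press x = -180, y = -132 mm. Behind it (press -x) it is clear. Moves with the plunger.
- book_center (a point): Centre of the loose pocket dictionary (blue, two brass lines, 0.18 to 0.36 kg), a rigid block 112 (press x) by 36 (press y) by 80 mm high, spine up on the board, its top 98 mm above the desk. Home against the fence: press x = 0. Against the anvil: press y = -132 mm. Starts 12 to 33 mm short of the fence and 5 to 12 mm off the anvil. Its own x is its length, z up.
- trigger (a joint): Angle of the orange trigger, rad: 0 = let go, 0.45 = fully squeezed (hard stop). Squeezed, its top moves towards press +y, to the grip. A stroke drives the jaw 68 mm per rad (30 mm in all) after a lost motion of 1 to 9 mm while the pawl finds a tooth; let go, it springs back and the jaw stays. Push of the hand: 3 to 9 N, about 13 N with the pad half in, more if moved fast.
- trigger_hand (a point): Where to push the trigger: middle of its front face (facing press -y), 75 mm up from its pivot, about 160 mm above the desk. Moves with it. The lever is 24 wide (press x), 12 thick, top 180 mm above the desk; pivot pin along press x at y = 75, 85 mm above the desk. At 0 it leans 0.20 rad towards press -y, at 0.45 0.25 rad towards +y. Trigger and grip together span 67 mm at rest.
- jaw (a joint): Advance of the red jaw, in m, along press -y from fully open; starts at 0 to 0.022, at most 0.095. At 0.064 the unpressed pad just touches a book that lies against the anvil. It stays where it is left (3 N friction), but when the trigger is let go the pad's spring drives it back until the pad is pressed only about 2.5 mm.
- pad (a joint): How far the jaw's sprung pad is pushed in, in m: 0 = out, 0.016 = bottomed (crushing), half way = 0.008. Its spring gives 1.2 N per mm. Once the book is caught against the anvil it grows as fast as the jaw advances; sliding the book to the anvil takes 1 to 3 mm of it.
- pad_face (a point): Centre of the black pad's pressing face (facing press -y), 58 mm above the desk, at press x = 0, y = -50 mm - jaw + pad. The pad is 70 wide, 56 mm high, on two yellow pins: 16 mm of yellow shows between pad and red jaw head when out, none when bottomed.
- mug: White mug, 80 mm across, 90 high, a bystander. Origin: centre of its underside.
- glue: White glue bottle, 44 mm across, 110 high, a bystander. Origin: centre of its underside.
- pen_pot: Dark steel pen pot, 76 mm across, 100 high, a bystander. Origin: centre of its underside.
- marker_blue: Blue and white marker lying on the desk, 126 long, 17 thick, a bystander. Origin: under its middle; x along it.
- marker_red: Red and white marker lying on the desk, 126 long, 17 thick, a bystander. Origin: under its middle; x along it.
- book_stack: Stack of three larger books, 150 by 210 mm, 85 high, a bystander. Origin: centre of its underside.

How it is judged:
By the outcome, as a careful person would: the job done as asked, in the order asked, and still so for the second after the job is handed in, while the arm keeps its last pose, push and grip.
It also fails if it takes over 54 s, if anything falls off the work surface, if the arm or the gripper's body presses on something with over 40 N, if the wrist force passes 120 N, or if a joint passes its speed limit or range.

## Working session

There is one attempt and no reset: what is moved stays moved. The work goes in short steps, Python scripts to look and compute and a tool call to move; the robot and the scene stay as the last step left them, time stands still between calls to the robot, and variables do not carry over. Pictures are saved under pics/ and viewed, at most 10 in all, crops included, and the job is handed in when it is done.

Besides the shell and the picture viewer there is one more tool, called as name([rows], argument=value, ...), one row to a line, values as JSON. servo_tool: Moves the arm, as the interface text tells. Its arguments: {"type":"object","properties":{"commands":{"type":"array"},"squeeze":{"type":"number"}},"required":["commands"]}

```bash
mkdir -p pics; python3 - <<'E'
from plant import *
import cv2
for n in("side","top"):
    cv2.imwrite(f"pics/{n}0.png",grab_frame(n)); p=camera_params(n); print({k:(v.tolist() if hasattr(v,'tolist') else v) for k,v in p.items()})
print(get_obs())
E
```

```text
{'fx': 396.14692948894134, 'fy': 396.14692948894134, 'cx': 259.71939186745976, 'cy': 185.05745188176303, 'R': [[0.704632501951063, -0.7091793803925274, -0.02361447903841714], [-0.40461663215135635, -0.37423817637681644, -0.8344046789949399], [0.5829051536748318, 0.5975034675784114, -0.5506461550316095]], 't': [-0.39690351799318896, 0.32368033333550694, 1.080814732055973]}
{'fx': 383.4662620549644, 'fy': 383.4662620549644, 'cx': 261.75101829164316, 'cy': 193.3766374134018, 'R': [[-0.026769211997392423, -0.9996392711703491, 0.002176424373033751], [-0.9958639750114839, 0.02647888671683301, -0.08691266784861197], [0.0868236866492358, -0.004494006258339706, -0.9962135570972647]], 't': [-0.014829804842059617, 0.5682993767444622, 1.3210453554123491]}
{'time': 0.1, 'qpos': array([ 1.24558231e+00,  3.53546237e-01,  1.63400121e+00,  2.77387920e-05,
        1.15519509e+00, -2.39979977e-03]), 'joint_velocities': array([ 0.00128225, -0.00129501, -0.00286481,  0.00048935,  0.00139937,
        0.00140457]), 'joint_efforts': array([ 1.05675892e-03, -5.94910240e+01, -3.34935272e+01,  7.00371712e-02,
        1.84242771e-02, -2.72738112e-05]), 'eef_pos': array([0.1981338 , 0.59233286, 0.21398421]), 'ee_rot': array([-1.06274382e-04,  1.60712694e-01,  9.87001063e-01, -5.65175791e-04]), 'force': array([0.61667935, 0.48892152, 0.04453979]), 'torque': array([-0.03248381, -0.00241483,  0.01898679]), 'grip_force': 0.0, 'gripper_width': 1.0009846957507542}
```

View pics/side0.png

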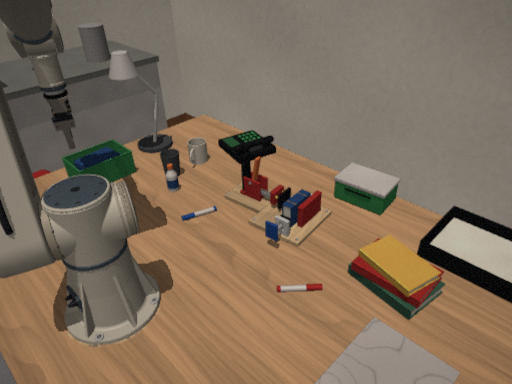

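View pics/top0.png

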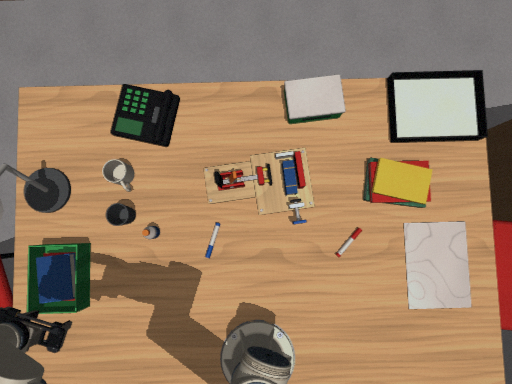

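The top view shows the press at about cols 205-313, rows 148-222. The plunger is near (297,215), the trigger and grip near (220-245,178), and the anvil near (300,168). I'll enlarge both views.

```bash
python3 - <<'E'
import cv2,numpy as np
a=cv2.imread("pics/top0.png")[140:230,195:325]; b=cv2.imread("pics/side0.png")[150:250,215:340]
cv2.imwrite("pics/topc.png",cv2.resize(a,None,fx=6,fy=6,interpolation=cv2.INTER_CUBIC))
cv2.imwrite("pics/sidec.png",cv2.resize(b,None,fx=6,fy=6,interpolation=cv2.INTER_CUBIC))
E
```

```text
(no output)
```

View pics/topc.png

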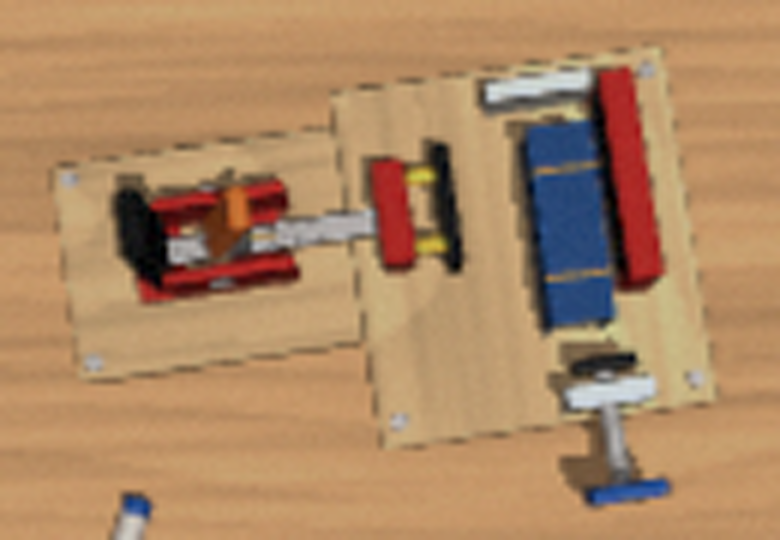

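View pics/sidec.png

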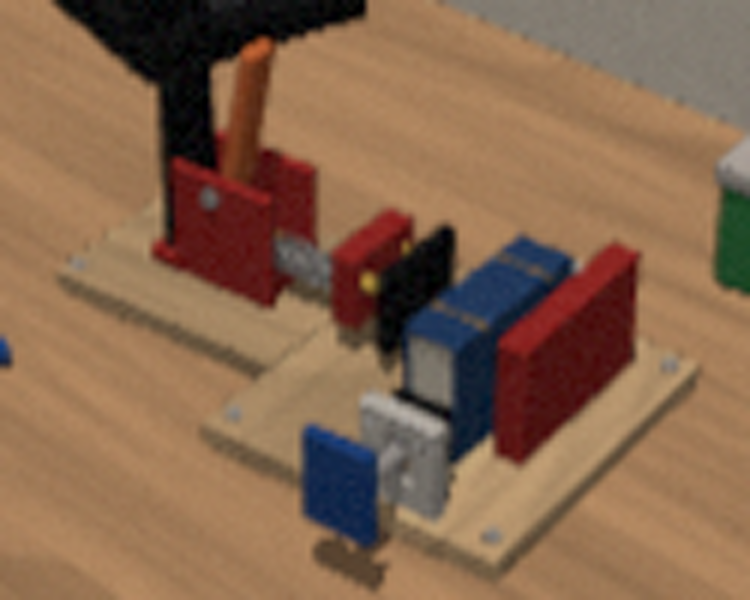

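Both crops are clear. The plunger plate's near top edge in the top crop runs (590,503)-(668,492), and the pad, anvil and trigger corners are all visible. Next I'll fit the press pose to these points.

```bash
cat >h.py <<'E'
import numpy as np
from plant import *
def proj(n,X):
    p=camera_params(n); c=np.atleast_2d(X)@np.array(p["R"]).T+np.array(p["t"])
    return np.c_[p["fx"]*c[:,0]/c[:,2]+p["cx"],p["fy"]*c[:,1]/c[:,2]+p["cy"]]
def p2w(s,P):
    c,k=np.cos(s[2]),np.sin(s[2]); P=np.atleast_2d(P)
    return np.c_[s[0]+c*P[:,0]-k*P[:,1],s[1]+k*P[:,0]+c*P[:,1],P[:,2]]
E
cat >fit.py <<'E'
from h import *
from scipy.optimize import least_squares
T=[((-180,-110,96),(590,503)),((-180,-154,96),(668,492)),((60,-150,98),(602,72)),((-60,-150,98),(628,287)),((20,121,180),(118,190))]
S=[((-180,-110,96),(303,427)),((-180,-110,36),(303,520)),((-60,-150,98),(498,345)),((-60,-150,18),(498,450)),((60,-150,98),(615,243)),((0,56,178),(258,44))]
tp=np.array([a for a,_ in T])/1e3; tu=np.array([b for _,b in T])/6+[194.6,139.6]
sp=np.array([a for a,_ in S])/1e3; su=np.array([b for _,b in S])/6+[214.6,149.6]
# pad corners: y unknown
f=lambda s:np.r_[(proj("top",p2w(s,tp))-tu).ravel(),(proj("side",p2w(s,sp))-su).ravel()]
r=least_squares(f,[.6,-.0,.1],loss="soft_l1")
np.save("pose.npy",r.x); print(r.x); print(f(r.x).reshape(-1,2).round(1))
for n,P in dict(plate=(-180,-132,75),trig=(0,60,160),gript=(0,105,180)).items(): print(n,p2w(r.x,np.array(P)/1e3).round(4))
E
python3 fit.py
```

```text
[ 0.62226616 -0.00199654  0.11473048]
[[ 0.6  0.9]
 [ 0.8  0.9]
 [-0.1 -0.1]
 [ 0.9 -0.6]
 [-1.2 -0.3]
 [-0.3 -0.4]
 [ 0.1 -0.9]
 [-0.1 -1.3]
 [-0.8  0.6]
 [ 0.1 -1.2]
 [ 0.6  1. ]]
plate [[ 0.4586 -0.1537  0.075 ]]
trig [[0.6154 0.0576 0.16  ]]
gript [[0.6102 0.1023 0.18  ]]
```

The fit residuals are about 1 px (roughly 3 mm). I'll work out the approach to the plunger, with tool y along press x.

```bash
cat >>h.py <<'E'
from scipy.spatial.transform import Rotation as Ro
def goal(P,psi=None,o=None):
    "press-frame mm point, tool down with tool y along press x -> shift mm, turn deg"
    s=np.load("pose.npy"); o=o or get_obs(); q=o["ee_rot"]; R=Ro.from_quat([q[1],q[2],q[3],q[0]])
    a=s[2]; y=np.array([np.cos(a),np.sin(a),0]); z=np.array([0,0,-1.]); G=Ro.from_matrix(np.c_[np.cross(y,z),y,z])
    w=p2w(s,np.array(P)/1e3)[0]
    return w.round(3),(R.inv().apply(w-o["eef_pos"])*1e3).round(1),np.rad2deg((R.inv()*G).as_rotvec()).round(1)
def inpress(o=None):
    s=np.load("pose.npy"); o=o or get_obs(); d=o["eef_pos"]-[s[0],s[1],0]; Z=Ro.from_euler("z",-s[2])
    return (Z.apply(d)*1e3).round(1), Z.apply(o["force"]).round(2)
E
python3 -c "
from h import *
print(goal((-230,-132,215)),goal((-230,-132,55)))"
```

```text
(array([ 0.409, -0.159,  0.215]), array([-4.384e+02, -6.461e+02, -3.000e-01]), array([-0.1,  0. , 64.9])) (array([ 0.409, -0.159,  0.055]), array([-438.4, -645.9,  159.7]), array([-0.1,  0. , 64.9]))
```

servo_tool([
  [[-438, -646, 0], [0, 0, 65], 1],
  [[-438, -646, 0], [0, 0, 65], 1],
  [[-438, -646, 0], [0, 0, 65], 1],
  [[-438, -646, 0], [0, 0, 65], 1],
  [[-438, -646, 0], [0, 0, 65], 1],
  [[-438, -646, 0], [0, 0, 65], 1],
  [[-438, -646, 0], [0, 0, 65], 1],
  [[-438, -646, 0], [0, 0, 65], 1],
  [[-438, -646, 0], [0, 0, 65], 1],
  [[-438, -646, 0], [0, 0, 65], 1],
  [[-438, -646, 0], [0, 0, 65], 1],
  [[-438, -646, 0], [0, 0, 65], 1],
  [[-438, -646, 0], [0, 0, 65], 1],
  [[-438, -646, 0], [0, 0, 65], 1],
  [[-438, -646, 0], [0, 0, 65], 1],
  [[-438, -646, 0], [0, 0, 65], 1],
  [[-438, -646, 0], [0, 0, 65], 1],
  [[-438, -646, 0], [0, 0, 65], 1],
  [[-438, -646, 0], [0, 0, 65], 1],
  [[-438, -646, 0], [0, 0, 65], 1],
])

```text
time: 1.77
eef_pos: [0.4102, -0.1635, 0.2147]
ee_rot: [0.001, 0.667, 0.745, -0.0]
force: [-0.0, 0.1, 0.6]
gripper_width: 0.006
grip_force: 0.0
```

```bash
python3 -c "
from h import *
print(get_obs()['time'],inpress(),goal((-230,-132,215)),goal((-230,-132,55)))"
```

```text
1.7667 (array([-229.2, -136.2,  214.7]), array([-0.02,  0.09,  0.61])) (array([ 0.409, -0.159,  0.215]), array([ 4.2, -0.8, -0.3]), array([ 0.1,  0.1, -0.3])) (array([ 0.409, -0.159,  0.055]), array([  4.5,  -1. , 159.7]), array([ 0.1,  0.1, -0.3]))
```

servo_tool([
  [[3, -1, 40], [0, 0, 0], 1],
  [[3, -1, 80], [0, 0, 0], 1],
  [[3, -1, 120], [0, 0, 0], 1],
  [[3, -1, 158], [0, 0, 0], 1],
  [[3, -1, 158], [0, 0, 0], 1],
  [[3, -1, 158], [0, 0, 0], 1],
  [[3, 10, 158], [0, 0, 0], 1],
  [[3, 16, 158], [0, 0, 0], 1],
  [[3, 22, 158], [0, 0, 0], 1],
  [[3, 28, 158], [0, 0, 0], 1],
  [[3, 34, 158], [0, 0, 0], 1],
  [[3, 40, 158], [0, 0, 0], 1],
])

```text
time: 2.77
eef_pos: [0.4486, -0.1513, 0.0573]
ee_rot: [0.0, 0.666, 0.746, -0.0]
force: [-4.3, -0.8, 4.2]
gripper_width: 0.0
grip_force: 2.2
```

```bash
python3 -c "
from h import *
print(get_obs()['time'],inpress(),goal((-158,-132,55)))"
```

```text
2.7667 (array([-189.6, -128.5,   57.3]), array([-4.36, -0.32,  4.25])) (array([ 0.48 , -0.151,  0.055]), array([-3.5, 31.6,  2.3]), array([ 0.,  0., -0.]))
```

servo_tool([
  [[-2, 4, 0], [0, 0, 0], 1],
  [[-3, 7, 0], [0, 0, 0], 1],
  [[-3, 10, 0], [0, 0, 0], 1],
  [[-3, 13, 0], [0, 0, 0], 1],
  [[-3, 16, 0], [0, 0, 0], 1],
  [[-3, 19, 0], [0, 0, 0], 1],
  [[-3, 22, 0], [0, 0, 0], 1],
  [[-3, 25, 0], [0, 0, 0], 1],
  [[-3, 28, 0], [0, 0, 0], 1],
  [[-3, 28, 0], [0, 0, 0], 1],
])

```text
time: 3.6
eef_pos: [0.475, -0.1507, 0.0562]
ee_rot: [-0.002, 0.666, 0.746, -0.001]
force: [-6.6, 1.6, 5.7]
gripper_width: 0.004
grip_force: 3.4
```

```bash
python3 -c "
from h import *
print(get_obs()['time'],inpress())"
```

```text
3.6 (array([-163.4, -130.9,   56.2]), array([-6.4 ,  2.32,  5.67]))
```

servo_tool([
  [[0, 1, 0], [0, 0, 0], 1],
  [[0, 2, 0], [0, 0, 0], 1],
  [[0, 3, 0], [0, 0, 0], 1],
  [[0, 4, 0], [0, 0, 0], 1],
  [[0, 5, 0], [0, 0, 0], 1],
  [[0, 5, 0], [0, 0, 0], 1],
])

```text
time: 4.1
eef_pos: [0.4793, -0.1502, 0.0562]
ee_rot: [-0.002, 0.666, 0.746, -0.001]
force: [-8.7, -0.9, 7.5]
gripper_width: 0.003
grip_force: 4.5
```

servo_tool([
  [[0, 1, 0], [0, 0, 0], 1],
  [[0, 2, 0], [0, 0, 0], 1],
  [[0, 3, 0], [0, 0, 0], 1],
  [[0, 3, 0], [0, 0, 0], 1],
])

```text
time: 4.43
eef_pos: [0.4816, -0.1499, 0.0562]
ee_rot: [-0.002, 0.666, 0.746, -0.001]
force: [-11.7, 0.9, 9.7]
gripper_width: 0.002
grip_force: 5.9
```

```bash
python3 -c "
from h import *
import cv2
print(get_obs()['time'],inpress())
I=grab_frame('top')[140:230,195:325]; J=grab_frame('side')[150:250,215:340]
I=cv2.resize(I,(390,270),interpolation=2);J=cv2.resize(J,(400,320),interpolation=2)
I=cv2.copyMakeBorder(I,0,50,0,0,0);cv2.imwrite('pics/p1.png',np.hstack([I,J]))"
```

```text
4.4333 (array([-156.6, -130.8,   56.2]), array([-11.57,   2.2 ,   9.72]))
```

View pics/p1.png

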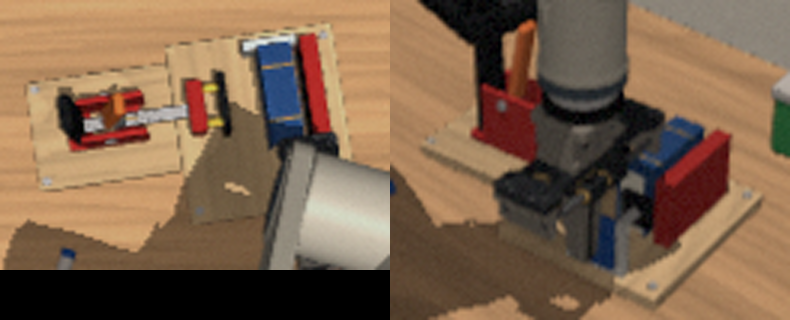

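The book now sits at the fence (top crop, about (270,45)). I'll push a little further to confirm the hard stop.

servo_tool([
  [[0, 1, 0], [0, 0, 0], 1],
  [[0, 2, 0], [0, 0, 0], 1],
  [[0, 3, 0], [0, 0, 0], 1],
  [[0, 3, 0], [0, 0, 0], 1],
])

```text
time: 4.87
eef_pos: [0.4817, -0.1498, 0.0561]
ee_rot: [-0.004, 0.666, 0.746, -0.003]
force: [-22.7, -4.4, 20.1]
gripper_width: -0.0
grip_force: 12.5
```

```bash
python3 -c "
from h import *
print(get_obs()['time'],inpress())"
```

```text
4.8667 (array([-156.5, -130.7,   56.1]), array([-23.08,  -1.75,  20.11]))
```

The hard stop is confirmed: only 0.1 mm of travel as the force doubled to 23 N. I'll retreat, then move to the front of the trigger.

servo_tool([
  [[0, -15, 0], [0, 0, 0], 1],
  [[0, -35, 0], [0, 0, 0], 1],
  [[0, -65, 0], [0, 0, 0], 1],
  [[0, -65, -40], [0, 0, 0], 1],
  [[0, -65, -80], [0, 0, 0], 1],
  [[0, -65, -120], [0, 0, 0], 1],
  [[0, -65, -160], [0, 0, 0], 1],
  [[20, -40, -160], [0, 0, 0], 1],
  [[40, -10, -160], [0, 0, 0], 1],
  [[60, 20, -160], [0, 0, 0], 1],
  [[80, 50, -160], [0, 0, 0], 1],
  [[100, 80, -160], [0, 0, 0], 1],
  [[120, 110, -160], [0, 0, 0], 1],
  [[140, 140, -160], [0, 0, 0], 1],
  [[148, 156, -160], [0, 0, 0], 1],
  [[148, 156, -160], [0, 0, 0], 1],
  [[148, 156, -160], [0, 0, 0], 1],
])

```text
time: 6.28
eef_pos: [0.6257, 0.0152, 0.2159]
ee_rot: [-0.0, 0.665, 0.746, -0.0]
force: [0.4, 0.2, -0.6]
gripper_width: 0.002
grip_force: 0.0
```

```bash
python3 -c "
from h import *
import cv2
print(get_obs()['time'],inpress(),goal((0,18,150)))
I=grab_frame('top')[140:230,195:325]; J=grab_frame('side')[150:250,215:340]
I=cv2.resize(I,(390,270),interpolation=2);J=cv2.resize(J,(400,320),interpolation=2)
I=cv2.copyMakeBorder(I,0,50,0,0,0);cv2.imwrite('pics/p2.png',np.hstack([I,J]))"
```

```text
6.2833 (array([  5.4,  16.7, 215.9]), array([ 0.38,  0.16, -0.57])) (array([0.62 , 0.016, 0.15 ]), array([ 1.3, -5.3, 65.9]), array([-0.,  0.,  0.]))
```

View pics/p2.png

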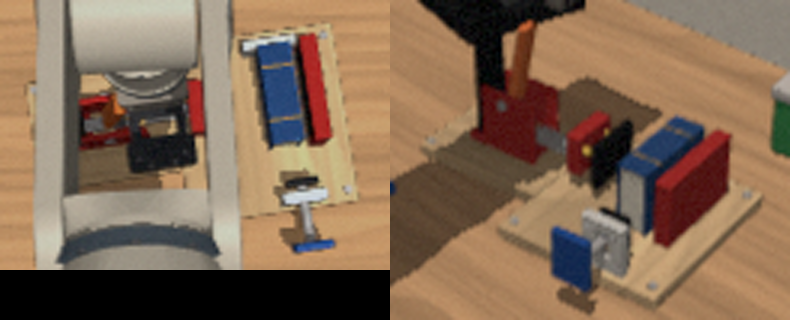

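The plunger has sprung back out, and the book stays home against the fence. The side view shows the pad and jaw unobstructed. Next I'll lower the tool and make the first stroke.

servo_tool([
  [[1, -5, 30], [0, 0, 0], 1],
  [[1, -5, 66], [0, 0, 0], 1],
  [[1, -5, 66], [0, 0, 0], 1],
  [[12, -5, 66], [0, 0, 0], 1],
  [[19, -5, 66], [0, 0, 0], 1],
  [[23, -5, 66], [0, 0, 0], 1],
  [[26, -5, 66], [0, 0, 0], 1],
  [[29, -5, 66], [0, 0, 0], 1],
  [[32, -5, 66], [0, 0, 0], 1],
  [[35, -5, 66], [0, 0, 0], 1],
  [[38, -5, 66], [0, 0, 0], 1],
  [[41, -5, 66], [0, 0, 0], 1],
  [[43, -5, 66], [0, 0, 0], 1],
  [[45, -5, 66], [0, 0, 0], 1],
  [[47, -5, 66], [0, 0, 0], 1],
  [[49, -5, 66], [0, 0, 0], 1],
  [[51, -5, 66], [0, 0, 0], 1],
  [[53, -5, 66], [0, 0, 0], 1],
  [[54, -5, 66], [0, 0, 0], 1],
  [[54, -5, 66], [0, 0, 0], 1],
])

```text
time: 8.05
eef_pos: [0.6149, 0.0675, 0.1513]
ee_rot: [0.001, 0.666, 0.746, 0.0]
force: [0.9, -6.1, 4.8]
gripper_width: 0.006
grip_force: 3.3
```

```bash
cat >>h.py <<'E'
import cv2
def snap(name):
    J=grab_frame('side')[140:250,215:340]
    cv2.imwrite(name,cv2.resize(J,None,fx=5,fy=5,interpolation=cv2.INTER_CUBIC)); np.save("last.npy",J)
def meas(pts,n="side",scale=5,off=(215,140)):
    "pts: (press x mm, z mm, crop u, v) -> press y mm per point"
    from scipy.optimize import least_squares
    s=np.load("pose.npy"); out=[]
    for x,z,u,v in pts:
        uv=np.array([u,v])/scale+off-.4
        r=least_squares(lambda y:(proj(n,p2w(s,(x/1e3,y[0]/100,z/1e3)))[0]-uv),[-8.]); out.append((round(r.x[0]*10,1),r.fun.round(1).tolist()))
    return out
E
python3 -c "
from h import *
print(get_obs()['time'],inpress())
print(meas([(35,86,455,230)],scale=6,off=(215,150)))
print(meas([(35,86,441,143),(-35,86,461,270)],'top',6,(195,140)))
snap('pics/p3.png')"
```

```text
8.05 (array([  0.7,  69.8, 151.3]), array([ 0.21, -6.13,  4.81]))
[(np.float64(-59.8), [0.6, -1.5])]
[(np.float64(-56.2), [-0.0, -0.1]), (np.float64(-57.0), [-0.1, -0.9])]
```

View pics/p3.png

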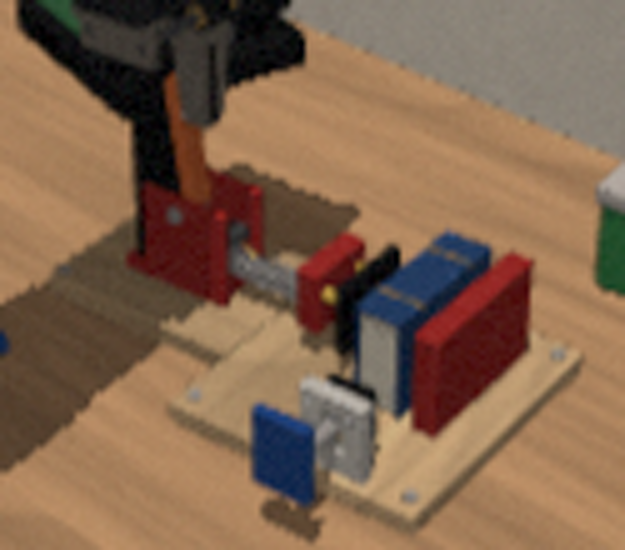

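The first stroke advanced the jaw. The pad's far top corner is now at about (398,247) and the lever leans towards the grip.

```bash
python3 -c "
from h import *
print(meas([(35,86,398,247)]))
# red head: near-top-left reference, compare same point via template shift
a=cv2.imread('pics/side0.png')[150:250,215:340]
s=np.load('pose.npy')
print([proj('side',p2w(s,(0,-y/1e3,.058)))[0].round(2) for y in (57,67,77)])
"
```

```text
[(np.float64(-75.0), [0.5, -1.1])]
[array([284.51, 197.34]), array([286.86, 198.33]), array([289.24, 199.32])]
```

The jaw went from about 8 to about 24 mm. Now the second stroke: let go, then squeeze again.

servo_tool([
  [[-14, 0, 0], [0, 0, 0], 1],
  [[-28, 0, 0], [0, 0, 0], 1],
  [[-38, 0, 0], [0, 0, 0], 1],
  [[-38, 0, 0], [0, 0, 0], 1],
  [[-32, 0, 0], [0, 0, 0], 1],
  [[-28, 0, 0], [0, 0, 0], 1],
  [[-24, 0, 0], [0, 0, 0], 1],
  [[-21, 0, 0], [0, 0, 0], 1],
  [[-18, 0, 0], [0, 0, 0], 1],
  [[-15, 0, 0], [0, 0, 0], 1],
  [[-12, 0, 0], [0, 0, 0], 1],
  [[-9, 0, 0], [0, 0, 0], 1],
  [[-6, 0, 0], [0, 0, 0], 1],
  [[-3, 0, 0], [0, 0, 0], 1],
  [[-1, 0, 0], [0, 0, 0], 1],
  [[1, 0, 0], [0, 0, 0], 1],
  [[2, 0, 0], [0, 0, 0], 1],
  [[3, 0, 0], [0, 0, 0], 1],
  [[4, 0, 0], [0, 0, 0], 1],
  [[4, 0, 0], [0, 0, 0], 1],
])

```text
time: 9.77
eef_pos: [0.6142, 0.0716, 0.1509]
ee_rot: [0.001, 0.665, 0.747, -0.0]
force: [0.9, -7.4, 3.4]
gripper_width: 0.006
grip_force: 4.0
```

```bash
python3 -c "
from h import *
print(get_obs()['time'],inpress())
snap('pics/p4.png')"
```

```text
9.7667 (array([  0.4,  74. , 150.9]), array([ 0.08, -7.43,  3.41]))
```

View pics/p4.png

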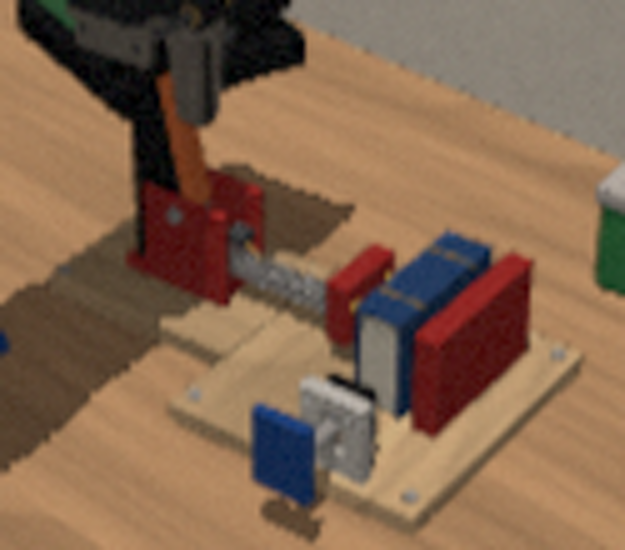

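The head moved about 6 px (25 mm), so the jaw is at about 49 mm and the pad is just short of the book. For stroke 3 I'll read the force as it goes.

servo_tool([
  [[-15, 0, 0], [0, 0, 0], 1],
  [[-30, 0, 0], [0, 0, 0], 1],
  [[-43, 0, 0], [0, 0, 0], 1],
  [[-43, 0, 0], [0, 0, 0], 1],
  [[-36, 0, 0], [0, 0, 0], 1],
  [[-32, 0, 0], [0, 0, 0], 1],
  [[-28, 0, 0], [0, 0, 0], 1],
  [[-25, 0, 0], [0, 0, 0], 1],
  [[-22, 0, 0], [0, 0, 0], 1],
  [[-20, 0, 0], [0, 0, 0], 1],
  [[-18, 0, 0], [0, 0, 0], 1],
  [[-18, 0, 0], [0, 0, 0], 1],
])

```text
time: 10.82
eef_pos: [0.6162, 0.0544, 0.1512]
ee_rot: [0.001, 0.665, 0.746, -0.0]
force: [0.9, -3.6, 5.1]
gripper_width: 0.005
grip_force: 2.5
```

servo_tool([
  [[1, 0, 0], [0, 0, 0], 1],
  [[2, 0, 0], [0, 0, 0], 1],
  [[3, 0, 0], [0, 0, 0], 1],
  [[4, 0, 0], [0, 0, 0], 1],
  [[4, 0, 0], [0, 0, 0], 1],
])

```text
time: 11.23
eef_pos: [0.6159, 0.0579, 0.1512]
ee_rot: [0.001, 0.665, 0.746, -0.0]
force: [-0.2, -6.7, 5.0]
gripper_width: 0.007
grip_force: 3.1
```

servo_tool([
  [[1, 0, 0], [0, 0, 0], 1],
  [[2, 0, 0], [0, 0, 0], 1],
  [[3, 0, 0], [0, 0, 0], 1],
  [[3, 0, 0], [0, 0, 0], 1],
])

```text
time: 11.57
eef_pos: [0.6156, 0.0605, 0.1513]
ee_rot: [0.001, 0.665, 0.746, -0.0]
force: [-0.4, -7.2, 5.3]
gripper_width: 0.002
grip_force: 3.9
```

servo_tool([
  [[1, 0, 0], [0, 0, 0], 1],
  [[2, 0, 0], [0, 0, 0], 1],
  [[3, 0, 0], [0, 0, 0], 1],
  [[3, 0, 0], [0, 0, 0], 1],
])

```text
time: 11.9
eef_pos: [0.6153, 0.0632, 0.1513]
ee_rot: [0.001, 0.665, 0.747, -0.0]
force: [-0.1, -9.2, 5.4]
gripper_width: 0.005
grip_force: 4.8
```

```bash
cat >>h.py <<'E'
S=10
def track(A,B,box,r=8):
    "shift px of box (crop px x0,x1,y0,y1) from A to B"
    u=lambda I:cv2.resize(I,None,fx=S,fy=S,interpolation=cv2.INTER_CUBIC)
    x0,x1,y0,y1=box; T=u(A)[y0*S:y1*S,x0*S:x1*S]; W=u(B)[(y0-r)*S:(y1+r)*S,(x0-r)*S:(x1+r)*S]
    m=cv2.matchTemplate(W,T,cv2.TM_CCOEFF_NORMED); _,v,_,l=cv2.minMaxLoc(m); return l[0]/S-r,l[1]/S-r,round(v,3)
def report():
    B=grab_frame('side')[140:250,215:340]; A=np.load("ref.npy"); t=grab_frame('top'); np.save('topnow.npy',t)
    print(get_obs()['time'],inpress()); s=np.load('pose.npy')
    k=(proj('side',p2w(s,(0,-.1,.06)))-proj('side',p2w(s,(0,0.0,.06))))[0]/100
    for n,b in dict(head=(63,71,53,70),bookTop=(72,98,46,66),bookEnd=(71,82,62,82),anvil=(82,107,50,87)).items():
        d=track(A,B,b); print(n,d,'mm along -y',round((d[0]*k[0]+d[1]*k[1])/(k@k),1))
E
python3 -c "
from h import *
np.save('ref.npy',np.load('last.npy')); report()"
```

```text
12.0 (array([  0.5,  65.5, 151.3]), array([-1.76, -8.74,  6.02]))
head (3.0, 1.1999999999999993, 0.971) mm along -y 12.8
bookTop (2.0, 0.5, 0.868) mm along -y 8.0
bookEnd (2.5, 1.1999999999999993, 0.789) mm along -y 10.9
anvil (0.1999999999999993, 0.0, 0.954) mm along -y 0.7
```

servo_tool([
  [[1, 0, 0], [0, 0, 0], 1],
  [[2, 0, 0], [0, 0, 0], 1],
  [[2, 0, 0], [0, 0, 0], 1],
  [[2, 0, 0], [0, 0, 0], 1],
])

```text
time: 12.33
eef_pos: [0.6151, 0.0648, 0.1513]
ee_rot: [0.001, 0.665, 0.747, -0.001]
force: [-0.4, -10.5, 5.4]
gripper_width: 0.008
grip_force: 5.6
```

servo_tool([
  [[1, 0, 0], [0, 0, 0], 1],
  [[2, 0, 0], [0, 0, 0], 1],
  [[2, 0, 0], [0, 0, 0], 1],
  [[2, 0, 0], [0, 0, 0], 1],
])

```text
time: 12.67
eef_pos: [0.6149, 0.0664, 0.1513]
ee_rot: [0.002, 0.665, 0.747, -0.001]
force: [0.5, -13.1, 5.9]
gripper_width: 0.002
grip_force: 6.4
```

```bash
python3 -c "
from h import *
report()"
```

```text
12.7667 (array([  0.5,  68.8, 151.3]), array([ -1.49, -11.75,   5.66]))
head (3.3000000000000007, 1.5999999999999996, 0.947) mm along -y 14.5
bookTop (1.9000000000000004, 0.5, 0.849) mm along -y 7.7
bookEnd (2.5, 1.1999999999999993, 0.787) mm along -y 10.9
anvil (0.1999999999999993, 0.0, 0.957) mm along -y 0.7
```

The book has stopped against the anvil, and the force is rising about 1.1 N/mm, so the pad is roughly 5 mm in. I'll go about 3 mm further.

servo_tool([
  [[1, 0, 0], [0, 0, 0], 1],
  [[2, 0, 0], [0, 0, 0], 1],
  [[3, 0, 0], [0, 0, 0], 1],
  [[3, 0, 0], [0, 0, 0], 1],
  [[3, 0, 0], [0, 0, 0], 1],
  [[3, 0, 0], [0, 0, 0], 1],
])

```text
time: 13.27
eef_pos: [0.6146, 0.0689, 0.1513]
ee_rot: [0.002, 0.665, 0.747, -0.001]
force: [1.1, -14.6, 6.1]
gripper_width: 0.006
grip_force: 7.6
```

```bash
python3 -c "
from h import *
report()
t=np.load('topnow.npy')[145:200,230:320]; J=grab_frame('side')[175:235,270:330]
I=cv2.resize(t,(405,248),interpolation=2);J=cv2.resize(J,(390,390),interpolation=2)
I=cv2.copyMakeBorder(I,0,142,0,0,0);cv2.imwrite('pics/p5.png',np.hstack([I,J]))"
```

```text
13.3667 (array([  0.5,  71.3, 151.2]), array([ -0.6 , -14.35,   4.45]))
head (3.8000000000000007, 1.8000000000000007, 0.917) mm along -y 16.6
bookTop (1.8000000000000007, 0.40000000000000036, 0.842) mm along -y 7.2
bookEnd (2.5, 1.1999999999999993, 0.789) mm along -y 10.9
anvil (0.1999999999999993, 0.0, 0.956) mm along -y 0.7
```

View pics/p5.png

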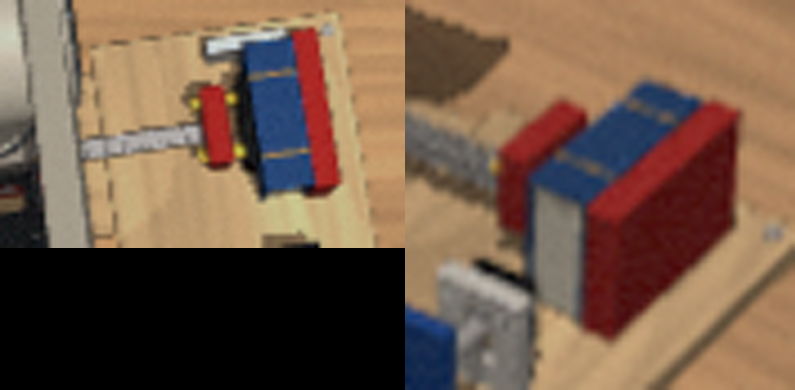

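The side view shows the book seated against the anvil, and the top view shows the pins pushed partly through the head. To measure the pad, I'll compare the head-to-pad-face distance between the first and current top views.

```bash
cat >gap.py <<'E'
from h import *
s=np.load('pose.npy')
def prof(I,y0,z=.086):
    ys=np.arange(y0,y0-60,-1.5); out=[]
    for x in (-10,-5,0,5,10):
        uv=proj('top',p2w(s,np.c_[np.full(len(ys),x),ys,np.full(len(ys),z*1e3)]/1e3)).astype(np.float32)
        out.append(cv2.remap(I,uv[:,0][None],uv[:,1][None],cv2.INTER_CUBIC)[0])
    return ys,np.mean(out,0)
for I,y0 in((cv2.imread('pics/top0.png'),-10),(np.load('topnow.npy'),-70)):
    ys,p=prof(I,y0); print(' '.join(f"{y:.0f}:{b:.0f},{g:.0f},{r:.0f}" for y,(b,g,r) in zip(ys,p)))
E
python3 gap.py
```

```text
-10:131,144,152 -12:110,120,128 -13:81,89,112 -14:57,62,116 -16:39,43,135 -18:31,35,152 -19:32,37,164 -20:36,39,169 -22:38,41,170 -24:38,40,170 -25:36,38,169 -26:35,38,169 -28:34,36,169 -30:32,34,164 -31:34,38,156 -32:50,62,152 -34:76,101,161 -36:101,137,176 -37:114,156,189 -38:118,162,196 -40:118,162,196 -42:111,152,185 -43:98,134,163 -44:82,113,137 -46:65,90,110 -48:48,66,80 -49:33,45,53 -50:26,31,35 -52:24,25,25 -54:26,24,23 -55:26,23,22 -56:27,25,25 -58:36,41,47 -60:58,77,92 -61:84,115,140 -62:102,141,171 -64:109,151,184 -66:110,154,187 -67:112,156,191 -68:115,159,194
-70:94,102,112 -72:68,74,88 -73:45,50,84 -74:31,34,103 -76:30,32,133 -78:32,35,156 -79:35,38,166 -80:36,39,169 -82:35,39,170 -84:35,39,170 -85:36,39,169 -86:37,40,170 -88:37,40,170 -90:35,38,167 -91:34,39,154 -92:39,48,137 -94:49,65,121 -96:56,76,108 -97:52,71,90 -98:40,54,66 -100:27,36,44 -102:21,22,26 -103:20,18,19 -104:23,21,20 -106:26,26,24 -108:26,26,26 -109:23,23,23 -110:28,22,20 -112:52,33,22 -114:87,51,30 -115:113,67,38 -116:121,72,41 -118:122,73,41 -120:121,72,40 -121:120,71,40 -122:119,70,39 -124:119,71,39 -126:119,71,40 -127:120,72,41 -128:120,72,41
```

Vision gives a pad travel of about 7.3 mm and force gives about 6.8 mm. I'll go about 1 mm further and hold.

servo_tool([
  [[1, 0, 0], [0, 0, 0], 1],
  [[1, 0, 0], [0, 0, 0], 1],
  [[1, 0, 0], [0, 0, 0], 1],
  [[1, 0, 0], [0, 0, 0], 1],
  [[1, 0, 0], [0, 0, 0], 1],
  [[1, 0, 0], [0, 0, 0], 1],
])

```text
time: 13.92
eef_pos: [0.6145, 0.0696, 0.1512]
ee_rot: [0.002, 0.665, 0.747, -0.001]
force: [-0.1, -14.8, 4.7]
gripper_width: 0.003
grip_force: 8.0
```

```bash
python3 -c "
from h import *
report()"; python3 gap.py | tail -1 | cut -c1-120; python3 gap.py | tail -1 | grep -o -- '-109.*-116'
```

```text
14.0167 (array([  0.5,  72. , 151.2]), array([ -1.13, -16.68,   5.24]))
head (3.8000000000000007, 1.8000000000000007, 0.921) mm along -y 16.6
bookTop (1.8000000000000007, 0.40000000000000036, 0.841) mm along -y 7.2
bookEnd (2.5, 1.1999999999999993, 0.785) mm along -y 10.9
anvil (0.1999999999999993, 0.0, 0.957) mm along -y 0.7
-70:109,118,127 -72:86,93,102 -73:61,66,87 -74:41,44,96 -76:31,34,123 -78:30,33,148 -79:34,37,162 -80:37,40,168 -82:37,4
-109:22,22,22 -110:27,23,19 -112:51,33,21 -114:87,51,29 -115:113,67,38 -116
```

```bash
python3 -c "
from plant import *
print(sign_off())"
```

```text
the job is handed in; nothing more can be done
None
```

I've handed the job in: the plunger was pushed to its hard stop, the book sits home against the fence and the anvil, and the arm is holding the trigger with the pad about 8 mm (half) pressed by my measurement.

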